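# Open the red hardware case without letting its sprung lid fly

### The job

Press down the brass button catch of the red-lidded hardware case, and steady its spring-loaded lid with the hand as it comes up: let it rise slowly against the fingertips, never flying open, until it stands fully open by itself. Leave the grey-lidded case shut.

Things in the scene. Friction and masses are not known exactly. Their poses are not given: they have to be found in the camera images.
- red_case: Case to open, fixed: grey steel box 110 (x) by 130 (y) mm, rim 50 mm high, under a flat red lid 6 mm thick (upper face 56 mm above the bench). Origin: centre of the underside; x from button side to hinge side, y along the hinge, z up. Lid's free edge at x=-55 mm, hinge line at x=52, z=50 mm. Dark catch housing in front, x=-75 to -55, 44 mm wide, top z=50; on it the brass button, x=-69 to -57 mm.
- red_button_top (a point): Centre of the button's top, 12 (x) by 30 (y) mm, 62 mm above the bench, 6 mm above the lid. Pushed down it resists with 3 N, frees the lid after 4 mm, stays down; travel 7 mm. A fingertip set down at case x = -57 mm covers button and lid edge together: it stops on the lid after 6 mm, and the lid then comes up against it.
- red_lid (a joint): Red lid's angle, rad: 0 shut, 1.25 fully open at its stop. 107 mm from hinge to free edge, 0.12 kg. A spring lifts it (0.5 N at the edge) and holds it open; let go, it flies up far too fast (over 4 rad/s). A slow straight line of the fingertip, up and towards the hinge, keeps it on the lid. Fully open, the edge is 34 mm before and 100 mm above the hinge.
- grey_lid (a joint): Angle (0 shut) of the lid of the second case, which must stay shut: same make and size, but grey lid, with its own brass button. The two cases stand left and right in either order.
Not all that is in view belongs to the job. What is shaped like the red_case but green is not meant.

How it is judged:
By the outcome, as a careful person would: the job done as asked, in the order asked, and still so for the second after the job is handed in, with the robot touching nothing.
It also fails if it takes over 32 s, if anything falls off the work surface, if the arm or the gripper's body presses on something with over 40 N, if the wrist force passes 120 N, or if a joint passes its speed limit or range.

### The arm

A 7-joint arm with a two-finger parallel gripper is mounted at the origin on the work surface. World frame = base frame: x ahead of the robot, y to its left, z up, the work surface at z = 0. Lengths are in m, angles in rad, forces in N, time in s.
With the tool pointing down it reaches from about 0.425 to 0.925 m from the base axis. Payload 6.8 kg.
Tool frame: the origin (TCP) lies midway between the tips of the shut fingers; the grasp point (between the pads) lies 19 mm behind it (bot.grasp_offset is the distance from the TCP to the grasp point, in m); z points along the fingers, x is the direction in which the jaws open and shut, and the axes are right-handed (so a half turn about z gives the same grasp; the last joint's range is limited). The gripper opens to 85 mm and grips with 20 to 120 N. Pads are 22 mm wide; open, the fingers measure 114 mm over their backs; the gripper's body (76 mm by 85 mm) begins 54 mm behind the grasp point. The pads swing forward as they close: fully open they stand 13 mm farther back than shut.
Start: joints at [-1.397, 0.477, 0.022, 1.555, -0.011, 1.109, -0.083], TCP at [0.188, 0.648, 0.194] pointing down, gripper open.
Joint ranges: [-2.96, 2.96], [-0.34, 2.1], [-1.41, 1.46], [0.24, 2.44], [-1.37, 4.51], [0.17, 1.92], [-2.96, 2.96]. Speed limits (rad/s): [2.39, 2.39, 3.14, 3.14, 3.14, 3.14, 3.14].

### API

Orientations are given as a unit quaternion [w, x, y, z].
In Python, from station import bot, imaging gives the robot as it stands. The module is installed in compiled form; this text tells all that it offers.
- The arm moves only by the tool apply_moves, never from a script. Its argument "increments" is a list of rows, each a list of 7 numbers: the shift along the tool's x, y, z in mm, then the turn, a rotation vector about the tool's x, y, z in degrees, then the closure, from -1 (fully open) to 1 (shut). In form: [[dx, dy, dz, rx, ry, rz, grip], ...]. A call has exactly 8 rows; each row shifts and turns the pose as measured when the row begins, along the tool's axes as they then stand; what a row does not reach is not made up. A row lasts 1/8 s, in which the tool goes at most 62.5 mm and 10.7 degrees, less where a joint would pass 70% of its speed; a pose out of reach is approached as far as the arm can. A call with a gripper value outside its range is refused whole. The fingers move at their own pace and stop on an object; "grip_force" is the grip in N (left out, the last holds). Time passes only in rows, so rows that do not move let the fingers close, or fill a call up. It gives the time, the measured TCP pose, the force and the opening at its end, in the units of the state.
- bot.get_obs(): the state, without advancing time (a new reading comes with each control period).
- imaging.read_camera(name): name is "side" or "top"; returns the picture (480x640x3 uint8, red, green, blue); there is no depth.
- imaging.get_calibration(name): a dict with "K" (3x3 intrinsics, pixels), "k1" (the pictures are not rectified: a ray, as slopes to the right and down, at radius r is drawn at 1 + k1 r^2 times it, then the intrinsics apply), "extrinsics" (4x4, takes a point from camera to world coordinates). Camera axes: x right, y down, z forward; pixel columns grow to the right and rows downward; lengths in m; the calibration is good to about 2 mm. A picture is of the moment at which its call begins. get_calibration takes no time and is no camera call.
- bot.hand_in(): hands the job in, once; it reports no verdict.
The state is a dict: "t": time; "q": joint angles; "joint_vel": joint speeds; "joint_torque": joint torques, N m; "eef_pos": TCP position; "tool_rot": TCP orientation; "contact_force": force on the tool from outside, world axes, zero at the start; "torque": the same for the moment, N m; "gripper_width": opening from 0.0 (shut) to 1.0 (fully open).
Only numpy, scipy, OpenCV 4.12 (cv2) and the standard library are available. Lean on these libraries where they do the work, as an engineer would, in place of code of your own. Each camera call takes 0.05 s, during which the arm holds its last target.

## Working session

There is one attempt and no reset: what is moved stays moved. The work goes in short steps, Python scripts to look and compute and a tool call to move; the robot and the scene stay as the last step left them, time stands still between calls to the robot, and variables do not carry over. Pictures are saved under pics/ and viewed, and the job is handed in when it is done.

Besides the shell and the picture viewer there is one more tool, called after "Request:" by a JSON object that holds its "op" and its "data". apply_moves: Moves the arm, as the interface text tells. Its arguments: {"type":"object","properties":{"increments":{"type":"array","items":{"type":"array","items":{"type":"number"}}},"grip_force":{"type":"number"}},"required":["increments"]}

```bash
mkdir -p pics; python3 - <<'E'
from station import bot, imaging
import cv2
o=bot.get_obs(); print(o['t'],o['eef_pos'],o['tool_rot'],o['contact_force'],o['gripper_width'])
for n in ('side','top'):
    im=imaging.read_camera(n); cv2.imwrite(f'pics/{n}0.png',im[:,:,::-1]); c=imaging.get_calibration(n); print(n,c)
E
```

```text
0.0 [0.18754099 0.64772418 0.19250434] [ 6.04992009e-04  7.99392860e-01  6.00807955e-01 -7.00202908e-04] [ 0.29003652  0.13448689 -1.03221279] 0.9969282369814172
side {'K': array([[524.86312816,   0.        , 318.76867609],
       [  0.        , 524.86312816, 238.29236463],
       [  0.        ,   0.        ,   1.        ]]), 'k1': -0.02897981257352949, 'extrinsics': array([[-0.9992054 , -0.01117344,  0.03825857,  0.44139861],
       [-0.03806662,  0.55198545, -0.83298439,  0.79235222],
       [-0.01181088, -0.83377888, -0.55197217,  0.57658281],
       [ 0.        ,  0.        ,  0.        ,  1.        ]])}
top {'K': array([[458.51760469,   0.        , 317.25369003],
       [  0.        , 458.51760469, 238.72206935],
       [  0.        ,   0.        ,   1.        ]]), 'k1': -0.11909944136644218, 'extrinsics': array([[-0.02575002, -0.99476167,  0.09892502,  0.41245056],
       [-0.99888516,  0.02952009,  0.03683737, -0.01575748],
       [-0.03956467, -0.09786618, -0.99441282,  0.76665963],
       [ 0.        ,  0.        ,  0.        ,  1.        ]])}
```

View pics/side0.png

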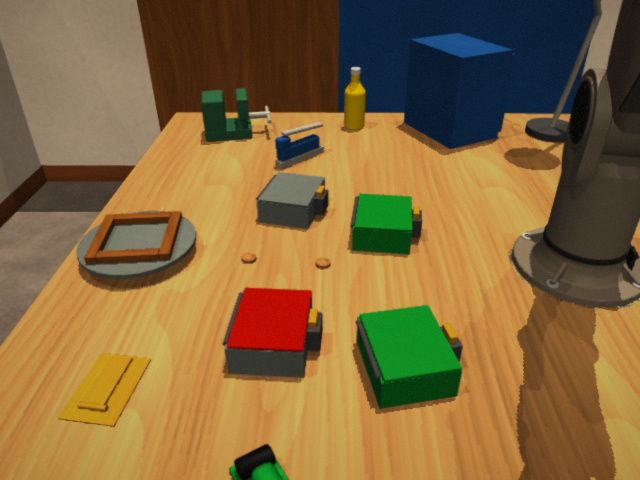

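View pics/top0.png

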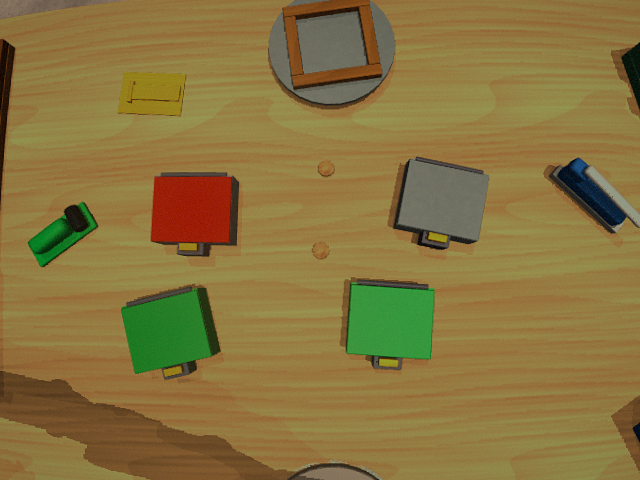

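The top picture shows four cases: red at (195,208), grey at (441,200), and green at (170,330) and (390,320). By the description, the red one is the target, and its button is at about (188,247) in top and (315,322) in side. Next I'll crop close.

```bash
python3 - <<'E'
import cv2
a=cv2.imread('pics/top0.png')[160:265,140:250]; cv2.imwrite('pics/c_top.png',cv2.resize(a,None,fx=5,fy=5,interpolation=cv2.INTER_CUBIC))
a=cv2.imread('pics/side0.png')[275:385,215:335]; cv2.imwrite('pics/c_side.png',cv2.resize(a,None,fx=5,fy=5,interpolation=cv2.INTER_CUBIC))
E
```

```text
(no output)
```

View pics/c_top.png

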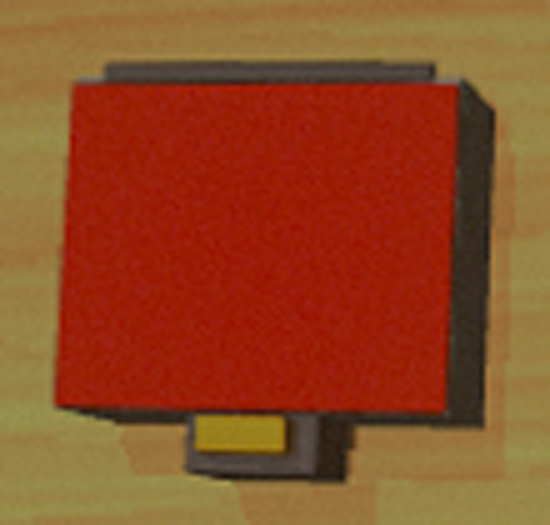

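View pics/c_side.png

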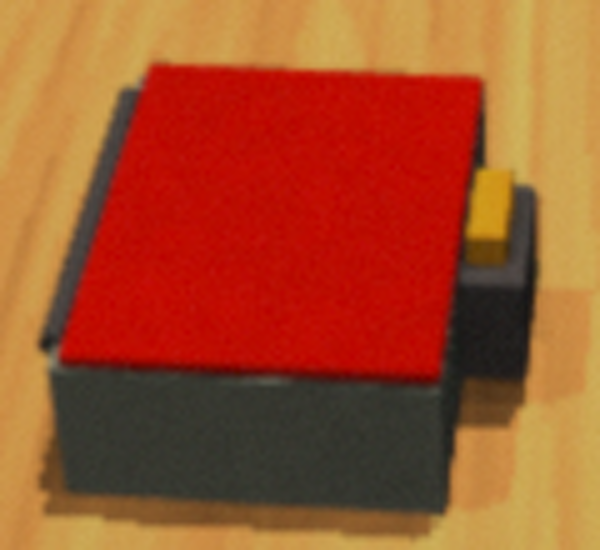

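```bash
cat > h.py <<'E'
import numpy as np, cv2
from station import bot, imaging
def P(n):
    c=imaging.get_calibration(n); T=np.linalg.inv(c['extrinsics']); return c['K'],np.array([c['k1'],0,0,0]),T
def ray(n,p):
    c=imaging.get_calibration(n)
    # opencv iterates same model x_d = x(1+k1 r^2)
    u=cv2.undistortPoints(np.array([[p]],float),c['K'],np.array([c['k1'],0,0,0.]))[0,0]
    E=c['extrinsics']; return E[:3,3],E[:3,:3]@np.array([u[0],u[1],1])
def tri(a,b):
    o1,d1=ray('top',a);o2,d2=ray('side',b)
    s=np.linalg.lstsq(np.c_[d1,-d2],o2-o1,rcond=None)[0]
    p,q=o1+s[0]*d1,o2+s[1]*d2
    return (p+q)/2,np.linalg.norm(p-q)
def onz(n,p,z):
    o,d=ray(n,p); return o+d*(z-o[2])/d[2]
def proj(n,X):
    K,D,T=P(n); r=cv2.Rodrigues(T[:3,:3])[0]
    return cv2.projectPoints(np.array(X,float).reshape(-1,3),r,T[:3,3],K,D)[0][:,0]
E
python3 - <<'E'
from h import *
np.set_printoptions(precision=4,suppress=True)
t={'h+':(76,85),'h-':(458,85),'f-':(446,411),'f+':(57,405),'b':(240,433)}
s={'h+':(62,360),'h-':(150,66),'f-':(482,79),'f+':(440,380),'b':(491,205)}
tz={}
for k in t:
    a=np.array(t[k])/5+[140-.4,160-.4]; b=np.array(s[k])/5+[215-.4,275-.4]
    z=.062 if k=='b' else .056
    print(k,*tri(a,b),onz('top',a,z)[:2],onz('side',b,z)[:2])
im=cv2.imread('pics/side0.png'); print(im[340:356,255])
E
```

```text
h+ [0.5943 0.275  0.0518] 0.0007376196748856007 [0.5929 0.2732] [0.5935 0.2791]
h- [0.5891 0.1468 0.0527] 0.001975824981794546 [0.5872 0.1459] [0.5891 0.1505]
f- [0.4835 0.1509 0.053 ] 0.001540811924368338 [0.4824 0.1502] [0.484  0.1545]
f+ [0.4889 0.2797 0.0518] 0.0008239227621613968 [0.488  0.2779] [0.4889 0.2837]
b [0.4776 0.2161 0.0589] 0.0011481528776223703 [0.4768 0.2151] [0.478  0.2194]
[[  0   5 188]
 [  0   7 190]
 [  0  10 190]
 [  2  13 191]
 [  0   9 190]
 [  0  11 193]
 [  3   8 186]
 [  3  10 164]
 [  3   5 111]
 [ 21  25  76]
 [ 40  45  53]
 [ 46  54  54]
 [ 47  54  56]
 [ 47  57  54]
 [ 48  57  57]
 [ 50  58  57]]
```

Estimate: case origin (0.5405, 0.213), yaw about -0.042 rad. The lid came out 106 x 129 mm, and the heights measured 3 mm low (0.052 lid, 0.059 button), which is within tolerance. I'll set the jaws along the hinge, which makes tool y = case +x, and approach with the fingers shut.

Request:
{"op": "apply_moves", "data": {"increments": [[0, 0, 0, 0, 0, -7, 1], [0, 0, 0, 0, 0, -7, 1], [-45, 34, 4, 0, 0, 0, 1], [-45, 34, 4, 0, 0, 0, 1], [-45, 34, 4, 0, 0, 0, 1], [-45, 34, 4, 0, 0, 0, 1], [-45, 34, 4, 0, 0, 0, 1], [-45, 34, 4, 0, 0, 0, 1]], "grip_force": 40}}

```text
t: 1.1
eef_pos: [0.3845, 0.3665, 0.1647]
tool_rot: [0.0, 0.714, 0.7, -0.003]
contact_force: [0.7, 0.3, -0.0]
gripper_width: 0.003
```

```bash
cat > st.py <<'E'
from h import *
from scipy.spatial.transform import Rotation as R
np.set_printoptions(precision=4,suppress=True)
O=np.array([.5405,.213,0]);yaw=-.042
C=np.array([[np.cos(yaw),-np.sin(yaw),0],[np.sin(yaw),np.cos(yaw),0],[0,0,1]])
def st():
    o=bot.get_obs(); r=R.from_quat(np.roll(o['tool_rot'],-1)).as_matrix()
    print('t',o['t'],'case mm',C.T@(o['eef_pos']-O)*1000,'F case',C.T@o['contact_force'],'w',o['gripper_width'])
    print('tool axes in case (rows x,y,z)\n',(C.T@r).T)
    return o,r
if __name__=='__main__':
    o,r=st(); print('to (-57,0,90) in tool mm',r.T@(C@np.array([-.057,0,.09])+O-o['eef_pos'])*1000)
E
python3 st.py
```

```text
t 1.1 case mm [-162.2852  146.8562  164.6739] F case [ 0.7201  0.3751 -0.0231] w 0.0030621447086113525
tool axes in case (rows x,y,z)
 [[-0.0227  0.9997 -0.0049]
 [ 0.9997  0.0227 -0.0037]
 [-0.0035 -0.005  -1.    ]]
to (-57,0,90) in tool mm [-148.8428  102.199    75.0275]
```

Request:
{"op": "apply_moves", "data": {"increments": [[0, 0, 0, 0, 0, 1.3, 1], [-45, 31, 10, 0, 0, 0, 1], [-45, 31, 10, 0, 0, 0, 1], [-40, 28, 10, 0, 0, 0, 1], [-19, 12, 10, 0, 0, 0, 1], [0, 0, 15, 0, 0, 0, 1], [0, 0, 10, 0, 0, 0, 1], [0, 0, 0, 0, 0, 0, 1]]}}

```text
t: 2.1
eef_pos: [0.4807, 0.2109, 0.0964]
tool_rot: [-0.0, 0.722, 0.692, -0.003]
contact_force: [-0.6, 0.1, -0.4]
gripper_width: 0.002
```

```bash
python3 st.py; python3 - <<'E'
from h import *
for n in ('side','top'):
    im=imaging.read_camera(n)[:,:,::-1]
    im=im[180:400,180:400] if n=='side' else im[120:300,90:290]
    cv2.imwrite(f'pics/{n}1.png',cv2.resize(im,None,fx=2.7,fy=2.7,interpolation=cv2.INTER_CUBIC))
E
```

```text
t 2.1 case mm [-59.6631  -4.6526  96.3777] F case [-0.6482  0.0947 -0.4173] w 0.0018739114892789971
tool axes in case (rows x,y,z)
 [[ 0.0013  1.     -0.0044]
 [ 1.     -0.0013 -0.0054]
 [-0.0054 -0.0044 -1.    ]]
to (-57,0,90) in tool mm [4.6839 2.6918 6.3426]
```

View pics/side1.png

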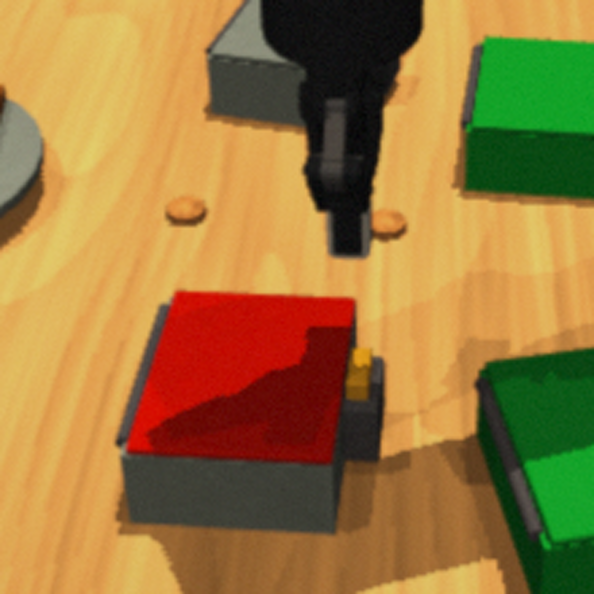

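View pics/top1.png

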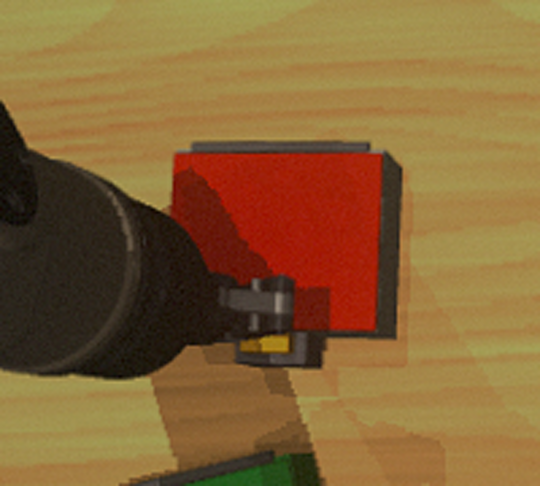

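```bash
python3 - <<'E'
from h import *
o=bot.get_obs()
print(proj('side',o['eef_pos']),proj('top',o['eef_pos']))
E
```

```text
[[310.24884059 293.0373469 ]] [[182.7487008  241.12824012]]
```

```bash
python3 - <<'E'
from h import *
o=bot.get_obs();e=o['eef_pos']
for n,(x0,x1,y0,y1) in {'side':(250,370,210,340),'top':(140,240,190,280)}.items():
    im=imaging.read_camera(n)[:,:,::-1][y0:y1,x0:x1].copy()
    f=5; im=cv2.resize(im,None,fx=f,fy=f,interpolation=cv2.INTER_CUBIC)
    for dz,c in ((0,(255,255,255)),(.019,(255,0,255)),(.073,(255,255,0))):
        p=(proj(n,e+[0,0,dz])[0]-[x0,y0]+.4)*f
        cv2.circle(im,tuple(int(v) for v in p),5,c,2)
    im=cv2.convertScaleAbs(im,alpha=1.6,beta=20)
    cv2.imwrite(f'pics/{n}2.png',im)
E
```

```text
(no output)
```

View pics/side2.png

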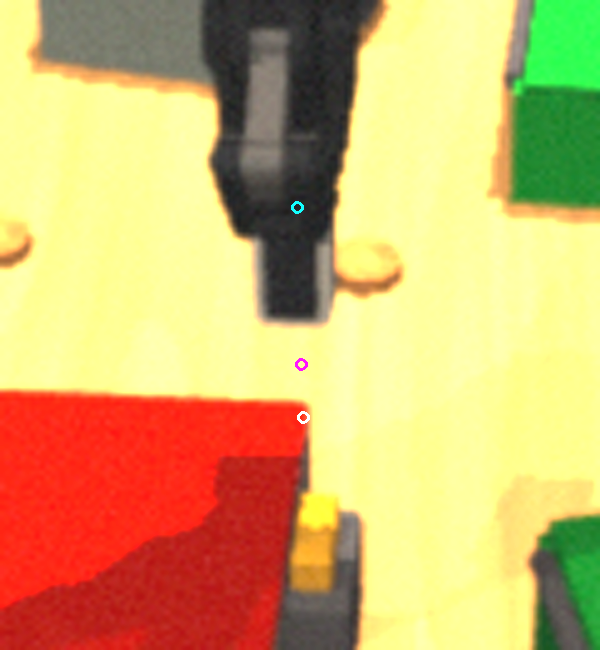

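View pics/top2.png

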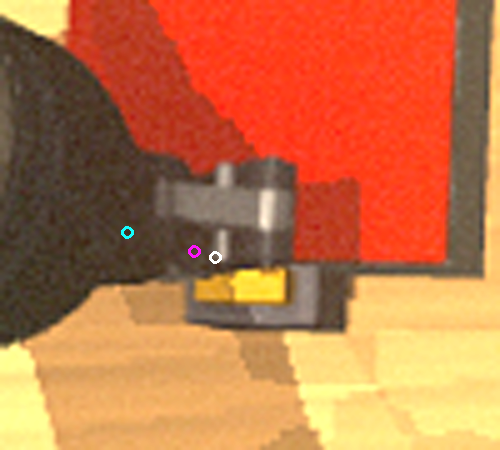

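```bash
python3 st.py; python3 - <<'E'
from h import *
for n in ('side','top'):
    print(n,proj(n,[[0,0,0],[0,0,.1],[.188,.648,.194]]))
    cv2.imwrite(f'pics/{n}3.png',imaging.read_camera(n)[:,:,::-1])
print(bot.get_obs()['joint_vel'],bot.get_obs()['q'])
E
```

```text
t 2.3 case mm [-58.3041  -4.9427  97.8082] F case [-0.087  -0.3832  0.0968] w 0.0030366695608889382
tool axes in case (rows x,y,z)
 [[ 0.0022  1.     -0.0032]
 [ 1.     -0.0023 -0.003 ]
 [-0.003  -0.0032 -1.    ]]
to (-57,0,90) in tool mm [4.9708 1.3161 7.7883]
side [[577.85169352 264.47470858]
 [592.724459   218.14362544]
 [732.79537574 619.17561542]]
top [[ 332.39729394  530.49381524]
 [ 331.81420288  564.77121886]
 [-100.43923483  435.47218424]]
[ 0.00356937 -0.00152096  0.00352479  0.00141555  0.00083172  0.00026732
  0.00292544] [-0.64546556  0.35521376  0.1406685   2.00467065 -0.0668304   0.79004661
  1.05957252]
```

View pics/side3.png

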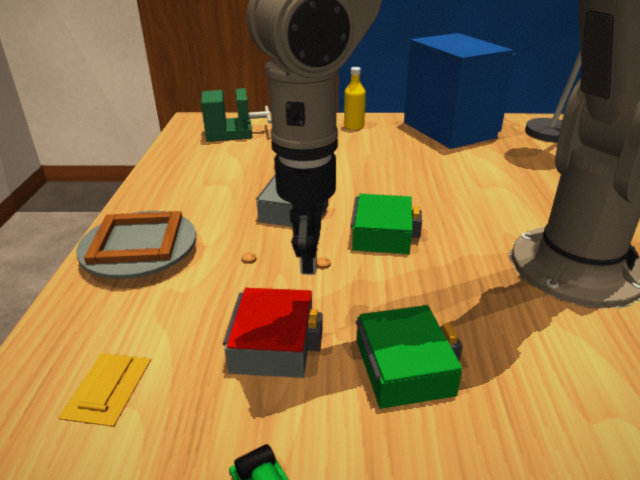

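View pics/top3.png

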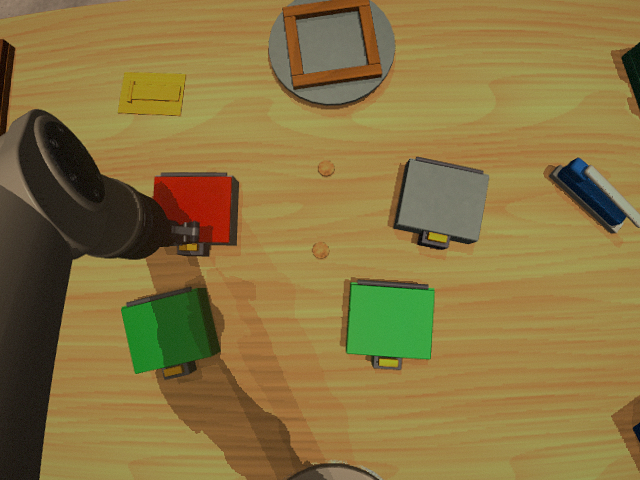

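```bash
python3 - <<'E'
from h import *
np.set_printoptions(precision=4,suppress=True)
o=bot.get_obs();print(o['eef_pos'])
for a in ((194,232),(194,241),(188,236)):
    print(a,*tri(a,(308,272)))
for n in ('side','top'):
    print(n,proj(n,o['eef_pos']+np.array([[-.011,.0145,0],[.011,.0145,0],[-.011,-.0145,0],[.011,-.0145,0]])))
# contrast crop
im=cv2.imread('pics/top3.png')[205:270,150:230]
cv2.imwrite('pics/t3c.png',cv2.resize(cv2.convertScaleAbs(im,alpha=2.2,beta=30),None,fx=9,fy=9,interpolation=cv2.INTER_CUBIC))
im=cv2.imread('pics/side3.png')[190:290,270:350]
cv2.imwrite('pics/s3c.png',cv2.resize(cv2.convertScaleAbs(im,alpha=2.2,beta=30),None,fx=6,fy=6,interpolation=cv2.INTER_CUBIC))
E
```

```text
[0.4823 0.2101 0.0979]
(194, 232) [0.4888 0.1873 0.1174] 0.00671084853224477
(194, 241) [0.4823 0.1876 0.1168] 0.006368490062616671
(188, 236) [0.4855 0.1946 0.1226] 0.0010688815433766165
side [[316.9085 298.9674]
 [301.308  298.7221]
 [317.7269 286.0375]
 [302.6169 285.8146]]
top [[173.8809 248.0504]
 [173.9552 233.4808]
 [192.6184 247.52  ]
 [192.6352 232.8856]]
```

View pics/t3c.png

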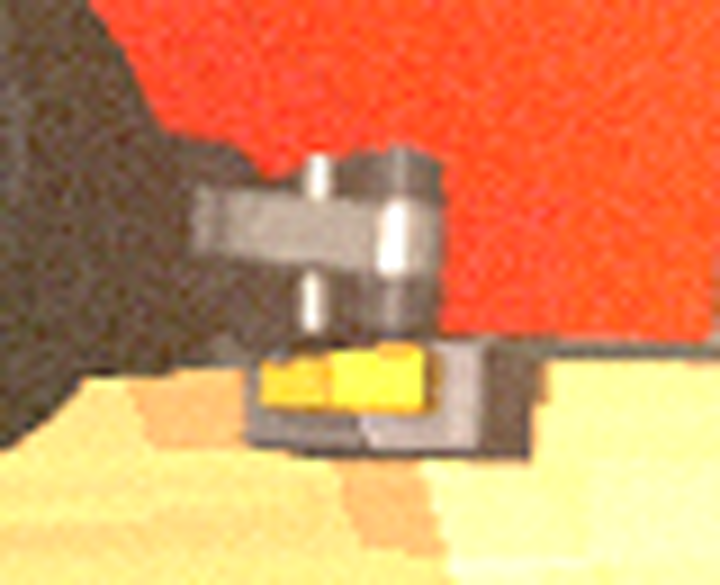

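View pics/s3c.png

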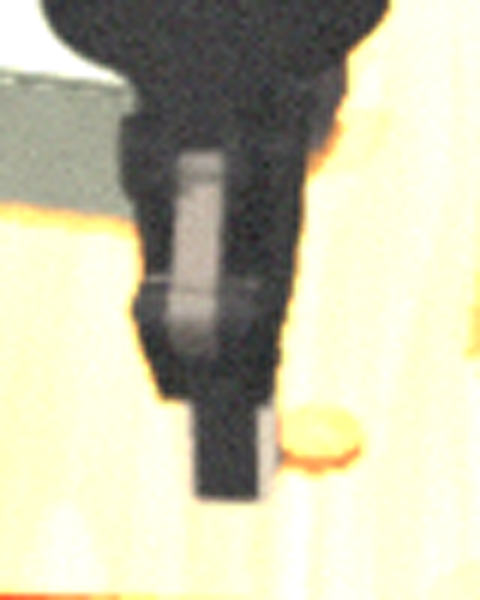

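```bash
python3 - <<'E'
from h import *
np.set_printoptions(precision=1,suppress=True)
e=bot.get_obs()['eef_pos']
for n in ('side','top'):
    im=cv2.imread(f'pics/{n}3.png'); 
    for dz in np.arange(0,.31,.05):
        p=proj(n,e+[0,0,dz])[0]; print(n,dz,p)
        cv2.circle(im,(int(p[0]),int(p[1])),3,(255,255,0),1)
    im=im[50:350,180:420] if n=='side' else im[90:330,0:260]
    cv2.imwrite(f'pics/{n}4.png',cv2.resize(cv2.convertScaleAbs(im,alpha=1.8,beta=20),None,fx=2,fy=2))
E
```

```text
side 0.0 [309.6 292.3]
side 0.05 [308.9 264.1]
side 0.1 [308.  233.7]
side 0.15000000000000002 [307.1 200.7]
side 0.2 [306.1 165. ]
side 0.25 [305.1 126.1]
side 0.30000000000000004 [303.9  83.6]
top 0.0 [183.2 240.5]
top 0.05 [171.5 237.1]
top 0.1 [157.9 233.2]
top 0.15000000000000002 [141.9 228.5]
top 0.2 [122.8 222.9]
top 0.25 [ 99.8 216.2]
top 0.30000000000000004 [ 71.4 207.8]
```

View pics/side4.png

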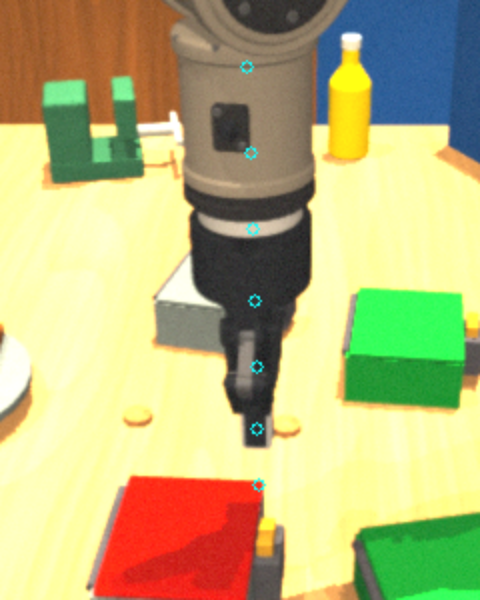

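View pics/top4.png

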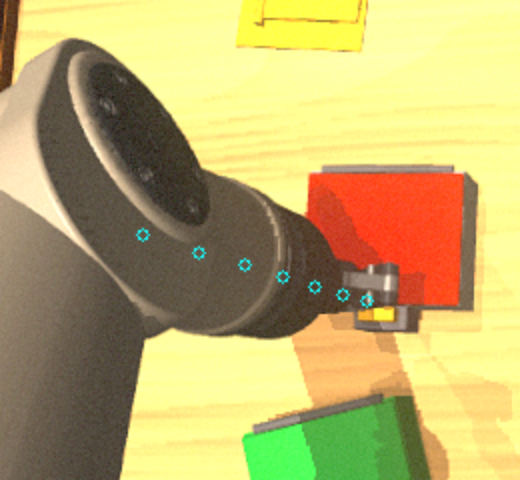

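The pictures put the fingertip about 20 px (about 30 mm) higher in side than the reported TCP (309,273 against 309,293). I'll go down partway, staying above the button, and look again.

Request:
{"op": "apply_moves", "data": {"increments": [[2, 1, 4, 0, 0, 0, 1], [2, 0, 4, 0, 0, 0, 1], [1, 0, 4, 0, 0, 0, 1], [0, 0, 4, 0, 0, 0, 1], [0, 0, 4, 0, 0, 0, 1], [0, 0, 4, 0, 0, 0, 1], [0, 0, 2, 0, 0, 0, 1], [0, 0, 0, 0, 0, 0, 1]]}}

```text
t: 3.4
eef_pos: [0.4836, 0.2153, 0.0702]
tool_rot: [0.0, 0.723, 0.691, -0.002]
contact_force: [-1.1, -0.3, 0.2]
gripper_width: 0.002
```

```bash
cat > look.py <<'E'
import sys
from h import *
k=sys.argv[1]; e=bot.get_obs()['eef_pos']; out=[]
for n,(x0,x1,y0,y1) in {'side':(230,350,180,380),'top':(120,240,150,270)}.items():
    im=imaging.read_camera(n)[:,:,::-1][y0:y1,x0:x1]
    im=cv2.resize(cv2.convertScaleAbs(im,alpha=1.7,beta=20),None,fx=3,fy=3,interpolation=cv2.INTER_CUBIC)
    p=(proj(n,e)[0]-[x0,y0]+.4)*3; cv2.circle(im,tuple(int(v) for v in p),4,(255,255,0),1)
    out.append(cv2.copyMakeBorder(im,0,600-im.shape[0],0,0,cv2.BORDER_CONSTANT))
cv2.imwrite(f'pics/{k}.png',np.hstack(out))
E
python3 st.py; python3 look.py L1
```

```text
t 3.4 case mm [-56.9551  -0.0805  70.1576] F case [-1.112  -0.3202  0.2397] w 0.001893855026334156
tool axes in case (rows x,y,z)
 [[ 0.0032  1.     -0.0031]
 [ 1.     -0.0032 -0.0025]
 [-0.0025 -0.0031 -1.    ]]
to (-57,0,90) in tool mm [  0.0191  -0.0952 -19.8423]
```

View pics/L1.png

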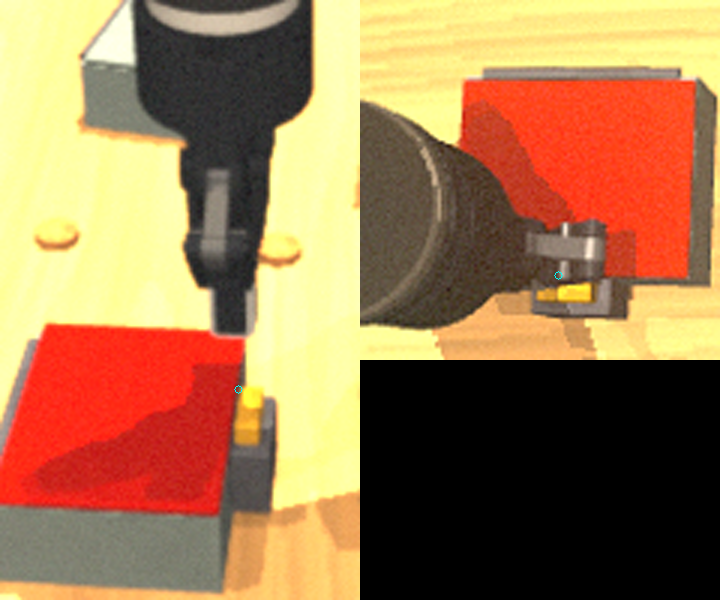

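```bash
python3 - <<'E'
from h import *
o,d=ray('side',(307.5,290.5))
for y in (.20,.2153,.23): print(y,o+d*(y-o[1])/d[1])
print(bot.grasp_offset)
E
```

```text
0.2 [0.48606326 0.2        0.09288291]
0.2153 [0.4849096 0.2153    0.1053765]
0.23 [0.48380119 0.23       0.11738015]
0.0187
```

Request:
{"op": "apply_moves", "data": {"increments": [[0, 0, 2, 0, 0, 0, 1], [0, 0, 2, 0, 0, 0, 1], [0, 0, 2, 0, 0, 0, 1], [0, 0, 2, 0, 0, 0, 1], [0, 0, 2, 0, 0, 0, 1], [0, 0, 1, 0, 0, 0, 1], [0, 0, 1, 0, 0, 0, 1], [0, 0, 0, 0, 0, 0, 1]]}}

```text
t: 4.5
eef_pos: [0.4839, 0.2155, 0.0578]
tool_rot: [0.0, 0.723, 0.691, -0.002]
contact_force: [-0.1, -0.6, -0.2]
gripper_width: -0.001
```

```bash
python3 st.py; python3 look.py L2
```

```text
t 4.5 case mm [-56.655    0.0743  57.7588] F case [-0.0744 -0.585  -0.185 ] w -0.0009679110902476839
tool axes in case (rows x,y,z)
 [[ 0.0032  1.     -0.0026]
 [ 1.     -0.0032 -0.0018]
 [-0.0018 -0.0026 -1.    ]]
to (-57,0,90) in tool mm [ -0.1588  -0.4023 -32.2402]
```

View pics/L2.png

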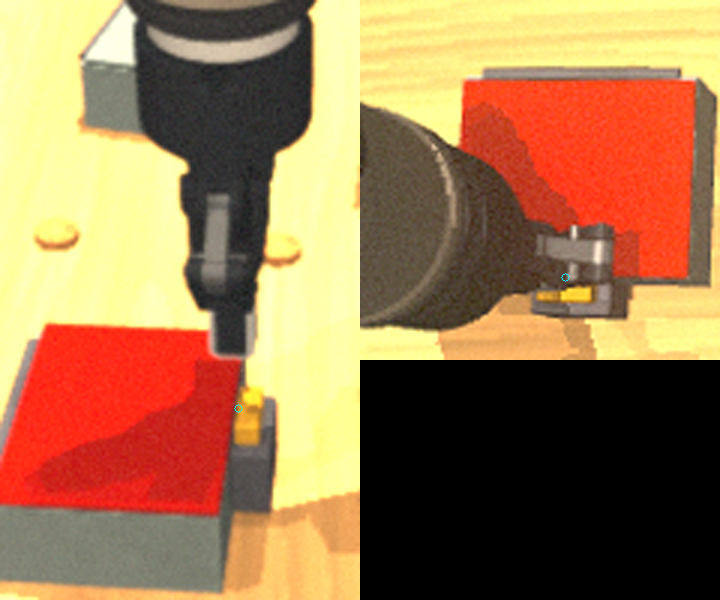

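```bash
python3 - <<'E'
from h import *
for r in (298,299.5):
  o,d=ray('side',(307.5,r))
  for y in (.2153,.226): print(y,o+d*(y-o[1])/d[1])
E
```

```text
0.2153 [0.48523769 0.2153     0.09159542]
0.226 [0.4844248  0.226      0.10058831]
0.2153 [0.48530415 0.2153     0.08880473]
0.226 [0.48449003 0.226      0.09784936]
```

Request:
{"op": "apply_moves", "data": {"increments": [[0, 0, 2, 0, 0, 0, 1], [0, 0, 2, 0, 0, 0, 1], [0, 0, 2, 0, 0, 0, 1], [0, 0, 2, 0, 0, 0, 1], [0, 0, 2, 0, 0, 0, 1], [0, 0, 2, 0, 0, 0, 1], [0, 0, 2, 0, 0, 0, 1], [0, 0, 0, 0, 0, 0, 1]]}}

```text
t: 5.6
eef_pos: [0.4839, 0.2155, 0.0428]
tool_rot: [0.0, 0.723, 0.691, -0.001]
contact_force: [0.8, -0.1, -0.6]
gripper_width: 0.005
```

```bash
python3 st.py; python3 look.py L3
```

```text
t 5.6 case mm [-56.6096   0.0732  42.798 ] F case [ 0.7567 -0.1031 -0.6401] w 0.004768588418202219
tool axes in case (rows x,y,z)
 [[ 0.0032  1.     -0.0025]
 [ 1.     -0.0032 -0.0017]
 [-0.0017 -0.0025 -1.    ]]
to (-57,0,90) in tool mm [ -0.1944  -0.4692 -47.2009]
```

View pics/L3.png

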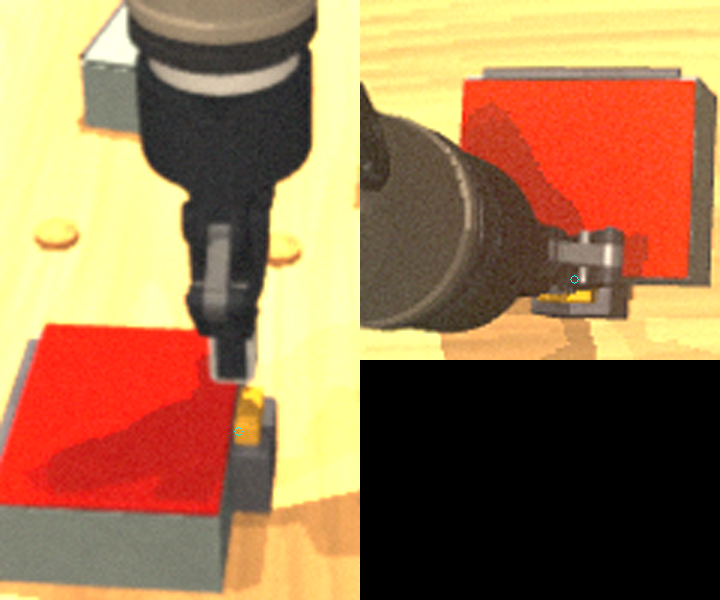

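Request:
{"op": "apply_moves", "data": {"increments": [[0, -1, 2, 0, 0, 0, 1], [0, -1, 2, 0, 0, 0, 1], [0, 0, 2, 0, 0, 0, 1], [0, 0, 2, 0, 0, 0, 1], [0, 0, 2, 0, 0, 0, 1], [0, 0, 2, 0, 0, 0, 1], [0, 0, 2, 0, 0, 0, 1], [0, 0, 0, 0, 0, 0, 1]]}}

```text
t: 6.7
eef_pos: [0.4819, 0.2156, 0.028]
tool_rot: [0.0, 0.723, 0.691, -0.001]
contact_force: [-0.2, 0.9, -0.2]
gripper_width: -0.0
```

```bash
python3 st.py; python3 look.py L4
```

```text
t 6.7 case mm [-58.6617   0.1428  28.0121] F case [-0.2835  0.8919 -0.2041] w -0.0003808704096331669
tool axes in case (rows x,y,z)
 [[ 0.0031  1.     -0.0023]
 [ 1.     -0.0031 -0.0014]
 [-0.0014 -0.0023 -1.    ]]
to (-57,0,90) in tool mm [ -0.2827   1.5754 -61.9897]
```

View pics/L4.png

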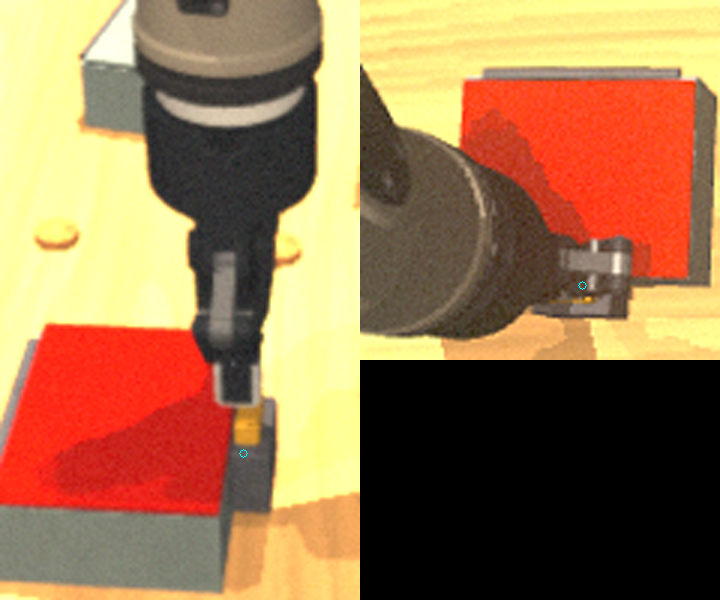

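Request:
{"op": "apply_moves", "data": {"increments": [[0, 0, 1.5, 0, 0, 0, 1], [0, 0, 1.5, 0, 0, 0, 1], [0, 0, 1.5, 0, 0, 0, 1], [0, 0, 1, 0, 0, 0, 1], [0, 0, 1, 0, 0, 0, 1], [0, 0, 1, 0, 0, 0, 1], [0, 0, 1, 0, 0, 0, 1], [0, 0, 1, 0, 0, 0, 1]]}}

```text
t: 7.8
eef_pos: [0.4822, 0.2158, 0.0188]
tool_rot: [0.0, 0.723, 0.691, -0.001]
contact_force: [-0.1, 0.6, 3.3]
gripper_width: 0.001
```

```bash
python3 st.py; python3 look.py L5
```

```text
t 7.8 case mm [-58.3348   0.3816  18.7592] F case [-0.1418  0.5458  3.3298] w 0.001089472031461333
tool axes in case (rows x,y,z)
 [[ 0.0032  1.     -0.0017]
 [ 1.     -0.0032 -0.0007]
 [-0.0007 -0.0017 -1.    ]]
to (-57,0,90) in tool mm [ -0.4957   1.2843 -71.241 ]
```

View pics/L5.png

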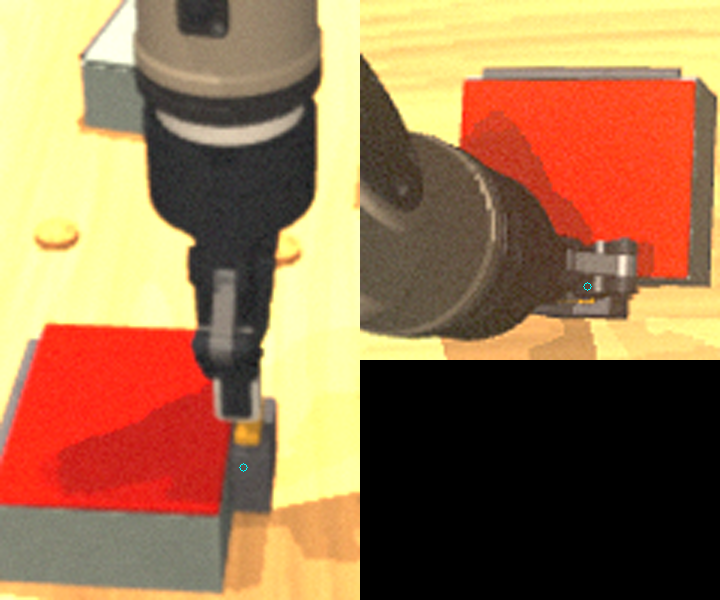

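Contact: Fz 3.3 N, so the tip is on the button. I'll keep pressing until it stops on the lid.

Request:
{"op": "apply_moves", "data": {"increments": [[0, 0, 1, 0, 0, 0, 1], [0, 0, 1, 0, 0, 0, 1], [0, 0, 1, 0, 0, 0, 1], [0, 0, 0, 0, 0, 0, 1], [0, 0, 0, 0, 0, 0, 1], [0, 0, 0, 0, 0, 0, 1], [0, 0, 0, 0, 0, 0, 1], [0, 0, 0, 0, 0, 0, 1]]}}

```text
t: 8.9
eef_pos: [0.4822, 0.2159, 0.0176]
tool_rot: [0.0, 0.723, 0.691, -0.001]
contact_force: [-1.3, -1.0, 4.8]
gripper_width: -0.002
```

```bash
python3 st.py
```

```text
t 8.9 case mm [-58.3867   0.4069  17.64  ] F case [-1.2765 -1.0138  4.7729] w -0.0015169730472672476
tool axes in case (rows x,y,z)
 [[ 0.0036  1.     -0.0013]
 [ 1.     -0.0036 -0.0012]
 [-0.0012 -0.0013 -1.    ]]
to (-57,0,90) in tool mm [ -0.4945   1.301  -72.361 ]
```

Request:
{"op": "apply_moves", "data": {"increments": [[0, 0, 1.5, 0, 0, 0, 1], [0, 0, 1.5, 0, 0, 0, 1], [0, 0, 1.5, 0, 0, 0, 1], [0, 0, 1.5, 0, 0, 0, 1], [0, 0, 0, 0, 0, 0, 1], [0, 0, 0, 0, 0, 0, 1], [0, 0, 0, 0, 0, 0, 1], [0, 0, 0, 0, 0, 0, 1]]}}

```text
t: 9.9
eef_pos: [0.4822, 0.2159, 0.0176]
tool_rot: [-0.001, 0.723, 0.69, -0.001]
contact_force: [-0.8, -1.1, 4.3]
gripper_width: -0.004
```

```bash
python3 st.py;  python3 look.py L6
```

```text
t 9.9 case mm [-58.4162   0.4741  17.5616] F case [-0.7939 -1.1663  4.3169] w -0.004188024070491394
tool axes in case (rows x,y,z)
 [[ 0.0047  1.     -0.    ]
 [ 1.     -0.0047 -0.0025]
 [-0.0025 -0.     -1.    ]]
to (-57,0,90) in tool mm [ -0.4691   1.2399 -72.4416]
```

View pics/L6.png

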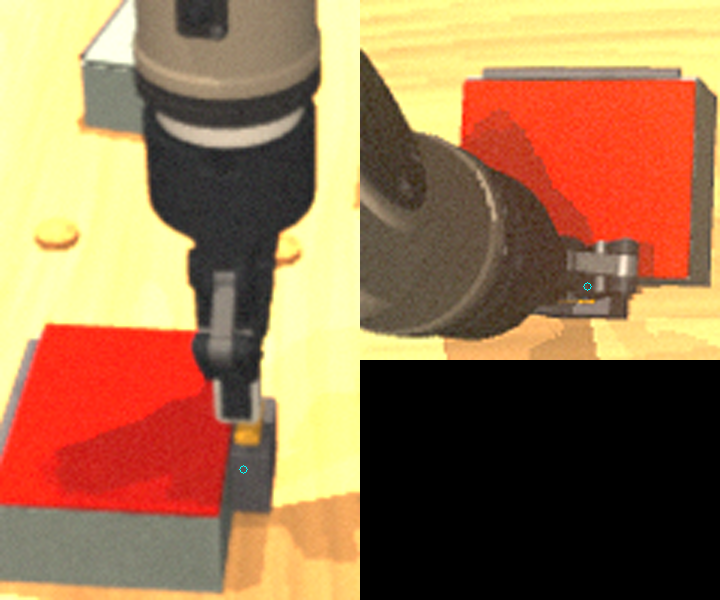

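```bash
python3 - <<'E'
import numpy as np
from scipy.optimize import brentq
def th(xc,z,w=.011,L=.107,t=.006):
    # largest angle where lid top face (segment) doesn't enter box x>=xc-w, x<=xc+w, Z>=z   (X=-x toward free edge)
    best=1.25
    for a in np.arange(0,1.251,.002):
        r=np.linspace(0,L,400)
        x=-r*np.cos(a)+t*np.sin(a); zz=r*np.sin(a)+t*np.cos(a)
        if np.any((x>=xc-w)&(x<=xc+w)&(zz>=z+1e-5)): return a, None
    return 1.25,None
for x0 in (-.110,-.106):
  for (dx,dz) in ((.085,.100),(.09,.105),(.10,.105),(.11,.11)):
    print(x0,dx,dz,[round(th(x0+dx*s,.0061+dz*s)[0],2) for s in np.linspace(0,1,11)])
E
```

```text
-0.11 0.085 0.1 [np.float64(0.0), np.float64(0.1), np.float64(0.19), np.float64(0.3), np.float64(0.43), np.float64(0.56), np.float64(0.7), np.float64(0.83), np.float64(0.96), np.float64(1.08), 1.25]
-0.11 0.09 0.105 [np.float64(0.0), np.float64(0.1), np.float64(0.2), np.float64(0.32), np.float64(0.46), np.float64(0.6), np.float64(0.74), np.float64(0.88), np.float64(1.02), np.float64(1.16), 1.25]
-0.11 0.1 0.105 [np.float64(0.0), np.float64(0.1), np.float64(0.21), np.float64(0.33), np.float64(0.47), np.float64(0.63), np.float64(0.78), np.float64(0.94), np.float64(1.08), np.float64(1.22), 1.25]
-0.11 0.11 0.11 [np.float64(0.0), np.float64(0.11), np.float64(0.22), np.float64(0.36), np.float64(0.51), np.float64(0.68), np.float64(0.86), np.float64(1.02), np.float64(1.18), 1.25, 1.25]
-0.106 0.085 0.1 [np.float64(0.0), np.float64(0.1), np.float64(0.2), np.float64(0.32), np.float64(0.45), np.float64(0.58), np.float64(0.72), np.float64(0.86), np.float64(0.99), np.float64(1.12), 1.25]
-0.106 0.09 0.105 [np.float64(0.0), np.float64(0.1), np.float64(0.21), np.float64(0.34), np.float64(0.47), np.float64(0.62), np.float64(0.77), np.float64(0.91), np.float64(1.05), np.float64(1.17), 1.25]
-0.106 0.1 0.105 [np.float64(0.0), np.float64(0.1), np.float64(0.21), np.float64(0.35), np.float64(0.49), np.float64(0.65), np.float64(0.82), np.float64(0.97), np.float64(1.12), 1.25, 1.25]
-0.106 0.11 0.11 [np.float64(0.0), np.float64(0.11), np.float64(0.23), np.float64(0.37), np.float64(0.54), np.float64(0.71), np.float64(0.89), np.float64(1.06), np.float64(1.21), 1.25, 1.25]
```

The tip is stopped hard at reported z 17.6 mm, so it's on the lid, and the TCP reading is about 38 mm below the real tip. Next is the slow rise in a straight line, up and towards the hinge.

Request:
{"op": "apply_moves", "data": {"increments": [[0, 1.0, -1.0, 0, 0, 0, 1], [0, 1.5, -1.6, 0, 0, 0, 1], [0, 1.7, -1.8, 0, 0, 0, 1], [0, 1.7, -1.8, 0, 0, 0, 1], [0, 1.7, -1.8, 0, 0, 0, 1], [0, 1.7, -1.8, 0, 0, 0, 1], [0, 1.7, -1.8, 0, 0, 0, 1], [0, 1.7, -1.8, 0, 0, 0, 1]]}}

```text
t: 11.0
eef_pos: [0.4956, 0.2153, 0.031]
tool_rot: [-0.001, 0.723, 0.69, -0.001]
contact_force: [-0.8, -0.6, 1.0]
gripper_width: -0.004
```

```bash
python3 st.py;  python3 look.py L7
```

```text
t 11.0 case mm [-44.9903   0.3787  31.0496] F case [-0.7613 -0.6377  0.9793] w -0.003923860295172413
tool axes in case (rows x,y,z)
 [[ 0.0045  1.     -0.0004]
 [ 1.     -0.0045 -0.0028]
 [-0.0028 -0.0004 -1.    ]]
to (-57,0,90) in tool mm [ -0.4563 -12.1751 -58.9159]
```

View pics/L7.png

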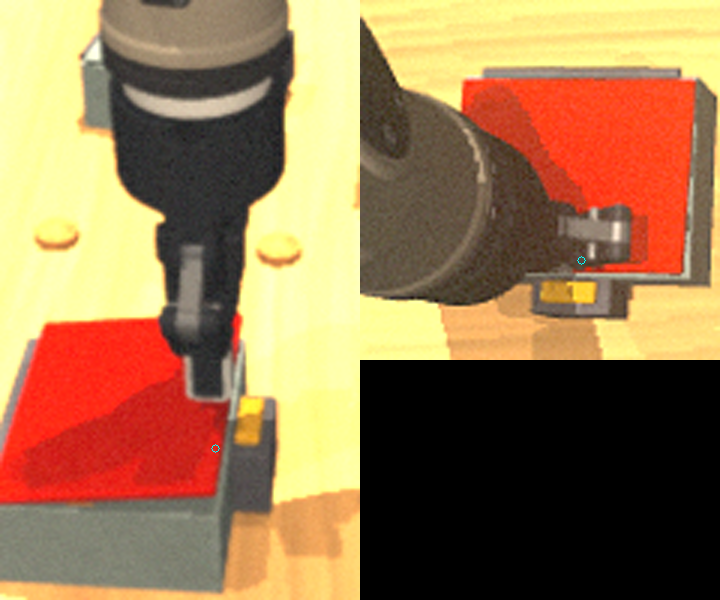

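The lid is released and rising against the tip: there's a gap along the rim, the free edge is visible at about (238,320), and the button has stayed down. I'll carry on.

Request:
{"op": "apply_moves", "data": {"increments": [[0, 1.7, -1.8, 0, 0, 0, 1], [0, 1.7, -1.8, 0, 0, 0, 1], [0, 1.7, -1.8, 0, 0, 0, 1], [0, 1.7, -1.8, 0, 0, 0, 1], [0, 1.7, -1.8, 0, 0, 0, 1], [0, 1.7, -1.8, 0, 0, 0, 1], [0, 1.7, -1.8, 0, 0, 0, 1], [0, 1.7, -1.8, 0, 0, 0, 1]]}}

```text
t: 12.1
eef_pos: [0.5102, 0.2146, 0.0464]
tool_rot: [-0.001, 0.723, 0.69, -0.001]
contact_force: [0.1, 0.2, 0.1]
gripper_width: 0.001
```

Request:
{"op": "apply_moves", "data": {"increments": [[0, 1.7, -1.8, 0, 0, 0, 1], [0, 1.7, -1.8, 0, 0, 0, 1], [0, 1.7, -1.8, 0, 0, 0, 1], [0, 1.7, -1.8, 0, 0, 0, 1], [0, 1.7, -1.8, 0, 0, 0, 1], [0, 1.7, -1.8, 0, 0, 0, 1], [0, 1.7, -1.8, 0, 0, 0, 1], [0, 1.7, -1.8, 0, 0, 0, 1]]}}

```text
t: 13.1
eef_pos: [0.525, 0.2139, 0.0618]
tool_rot: [-0.001, 0.723, 0.69, -0.001]
contact_force: [0.7, 0.7, 0.6]
gripper_width: 0.004
```

```bash
python3 st.py;  python3 look.py L8
```

```text
t 13.1 case mm [-15.5678   0.2922  61.8371] F case [0.6771 0.6905 0.634 ] w 0.003843649358611511
tool axes in case (rows x,y,z)
 [[ 0.0046  1.     -0.0002]
 [ 1.     -0.0046 -0.0023]
 [-0.0023 -0.0002 -1.    ]]
to (-57,0,90) in tool mm [ -0.489  -41.4949 -28.0677]
```

View pics/L8.png

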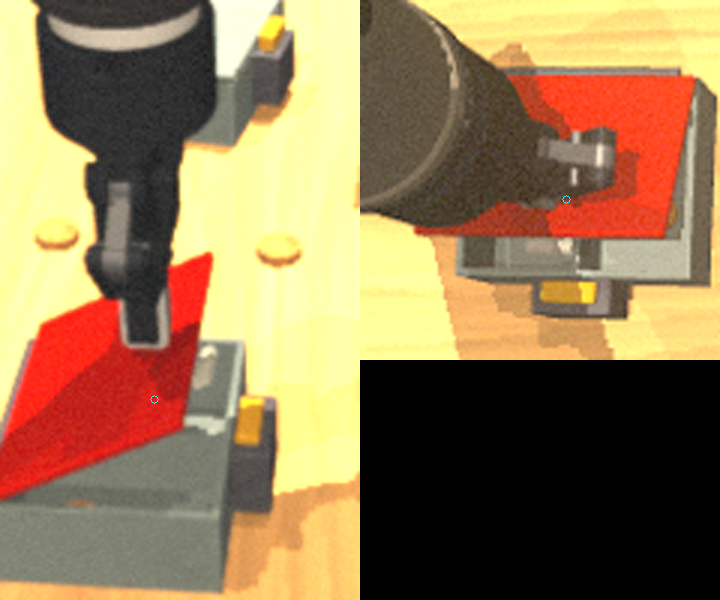

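The lid follows the tip at about 30°. I'll continue on the same line.

Request:
{"op": "apply_moves", "data": {"increments": [[0, 1.7, -1.8, 0, 0, 0, 1], [0, 1.7, -1.8, 0, 0, 0, 1], [0, 1.7, -1.8, 0, 0, 0, 1], [0, 1.7, -1.8, 0, 0, 0, 1], [0, 1.7, -1.8, 0, 0, 0, 1], [0, 1.7, -1.8, 0, 0, 0, 1], [0, 1.7, -1.8, 0, 0, 0, 1], [0, 1.7, -1.8, 0, 0, 0, 1]]}}

```text
t: 14.2
eef_pos: [0.5398, 0.2133, 0.0772]
tool_rot: [-0.001, 0.723, 0.69, -0.001]
contact_force: [1.0, 0.2, 0.7]
gripper_width: 0.002
```

Request:
{"op": "apply_moves", "data": {"increments": [[0, 1.7, -1.8, 0, 0, 0, 1], [0, 1.7, -1.8, 0, 0, 0, 1], [0, 1.7, -1.8, 0, 0, 0, 1], [0, 1.7, -1.8, 0, 0, 0, 1], [0, 1.7, -1.8, 0, 0, 0, 1], [0, 1.7, -1.8, 0, 0, 0, 1], [0, 1.7, -1.8, 0, 0, 0, 1], [0, 1.7, -1.8, 0, 0, 0, 1]]}}

```text
t: 15.2
eef_pos: [0.5544, 0.2125, 0.0925]
tool_rot: [-0.001, 0.723, 0.69, -0.001]
contact_force: [0.3, -0.1, 0.4]
gripper_width: 0.0
```

```bash
python3 st.py;  python3 look.py L9
```

```text
t 15.2 case mm [13.9414  0.0577 92.518 ] F case [ 0.3332 -0.1346  0.3835] w 3.981721394204679e-05
tool axes in case (rows x,y,z)
 [[ 0.0048  1.     -0.0002]
 [ 1.     -0.0048 -0.0016]
 [-0.0016 -0.0002 -1.    ]]
to (-57,0,90) in tool mm [ -0.3976 -70.9361   2.6337]
```

View pics/L9.png

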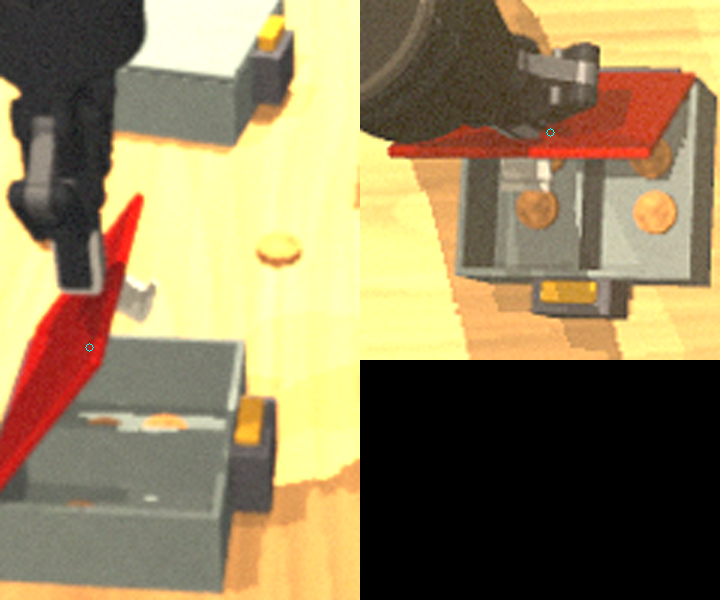

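Request:
{"op": "apply_moves", "data": {"increments": [[0, 1.7, -1.8, 0, 0, 0, 1], [0, 1.7, -1.8, 0, 0, 0, 1], [0, 1.7, -1.8, 0, 0, 0, 1], [0, 1.7, -1.8, 0, 0, 0, 1], [0, 1.7, -1.8, 0, 0, 0, 1], [0, 1.7, -1.8, 0, 0, 0, 1], [0, 1.7, -1.8, 0, 0, 0, 1], [0, 1.7, -1.8, 0, 0, 0, 1]]}}

```text
t: 16.3
eef_pos: [0.5689, 0.2117, 0.1078]
tool_rot: [-0.001, 0.723, 0.69, -0.001]
contact_force: [0.2, 0.1, 0.7]
gripper_width: 0.003
```

Request:
{"op": "apply_moves", "data": {"increments": [[0, 1.7, -1.8, 0, 0, 0, 1], [0, 1.7, -1.8, 0, 0, 0, 1], [0, 1.7, -1.8, 0, 0, 0, 1], [0, 1.7, -1.8, 0, 0, 0, 1], [0, 1.7, -1.8, 0, 0, 0, 1], [0, 1.7, -1.8, 0, 0, 0, 1], [0, 1.7, -1.8, 0, 0, 0, 1], [0, 1.7, -1.8, 0, 0, 0, 1]]}}

```text
t: 17.3
eef_pos: [0.583, 0.2111, 0.123]
tool_rot: [-0.001, 0.723, 0.69, -0.001]
contact_force: [-0.5, -0.1, 0.3]
gripper_width: 0.005
```

```bash
sed -i "s/(230,350,180,380)/(190,350,180,380)/" look.py; python3 st.py;  python3 look.py L10
```

```text
t 17.3 case mm [ 42.5356  -0.1463 123.0009] F case [-0.4805 -0.1118  0.3114] w 0.004894091996400732
tool axes in case (rows x,y,z)
 [[ 0.0047  1.     -0.0005]
 [ 1.     -0.0047 -0.0026]
 [-0.0026 -0.0005 -1.    ]]
to (-57,0,90) in tool mm [ -0.3007 -99.4504  33.2557]
```

View pics/L10.png

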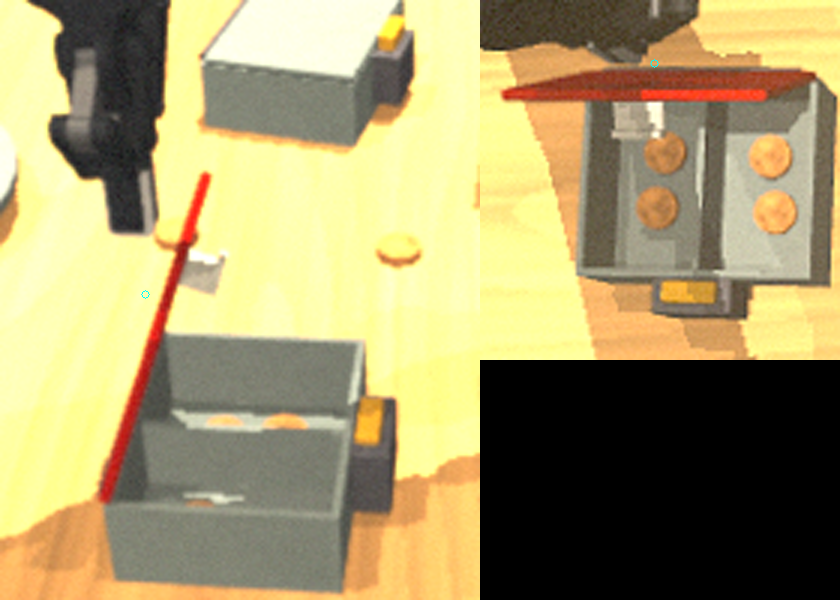

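The lid is at its stop, and the tip stands just clear of it. I'll back off up and away, then check.

Request:
{"op": "apply_moves", "data": {"increments": [[0, 3, -3, 0, 0, 0, 1], [0, 5, -6, 0, 0, 0, 1], [0, 6, -10, 0, 0, 0, 1], [0, 8, -15, 0, 0, 0, 1], [0, 8, -20, 0, 0, 0, 1], [0, 5, -20, 0, 0, 0, 1], [0, 0, -10, 0, 0, 0, 1], [0, 0, 0, 0, 0, 0, 1]]}}

```text
t: 18.4
eef_pos: [0.6227, 0.2092, 0.2146]
tool_rot: [0.0, 0.724, 0.69, 0.001]
contact_force: [-0.1, 0.4, -0.3]
gripper_width: 0.002
```

```bash
python3 st.py;  python3 look.py L11; python3 -c "
from h import *
cv2.imwrite('pics/s12.png',imaging.read_camera('side')[:,:,::-1])"
```

```text
t 18.4 case mm [ 82.3137  -0.3752 214.5834] F case [-0.1565  0.3514 -0.3331] w 0.0019204864692429486
tool axes in case (rows x,y,z)
 [[ 0.0057  1.      0.001 ]
 [ 1.     -0.0057  0.0015]
 [ 0.0016  0.001  -1.    ]]
to (-57,0,90) in tool mm [  -0.5382 -139.5059  124.3676]
```

View pics/L11.png

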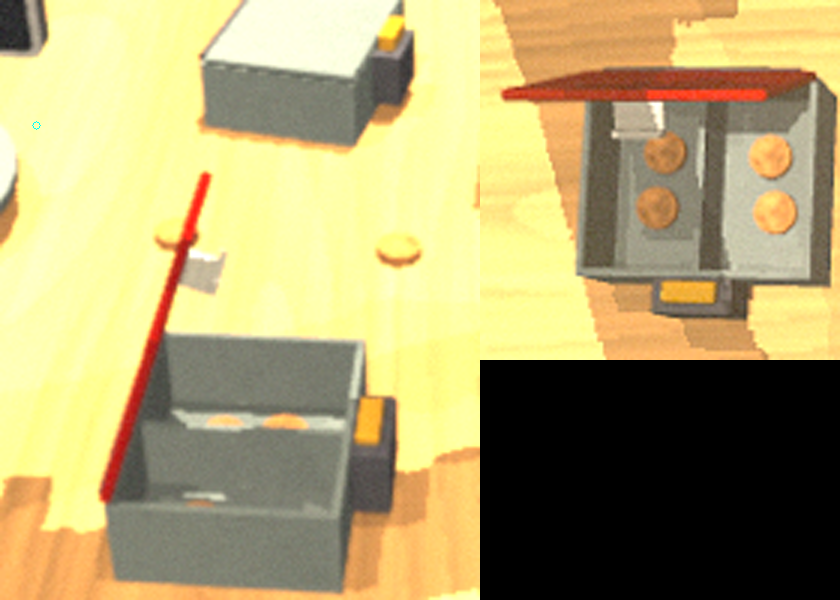

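View pics/s12.png

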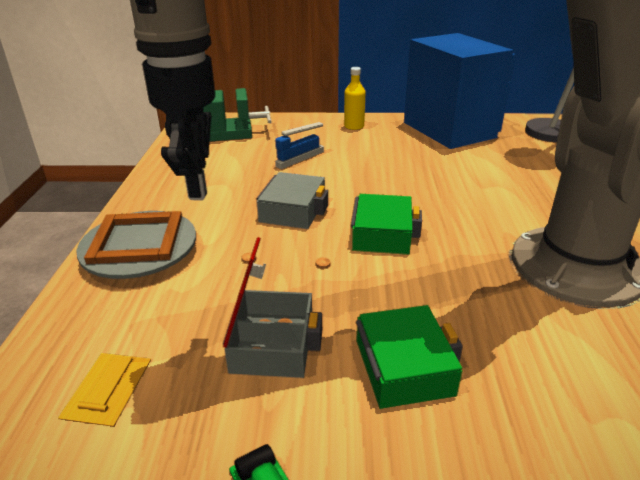

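The red lid stands open by itself, with its edge at about (257,240). The grey case at (293,198) and both green cases are still shut, and the gripper is clear of everything.

```bash
python3 -c "
from station import bot
print(bot.hand_in())"
```

```text
the job is handed in; nothing more can be done
None
```

The red-lidded case is open and its lid stands by itself at the stop. I handed the job in at about 18.5 s of the 32 s allowed.

- **What I did:** I pressed the brass button with the shut fingertips, at about 3 N and then 4–5 N once they rested on the lid. The lid then rose against the tip along one slow straight line, up and towards the hinge, over about 7 s. That works out at roughly 0.2 rad/s by geometry; lid speed was not measured directly. In every picture taken during the rise, the lid rested on the tip.
- **Last checks:** After I backed the hand away, the red lid's position in the pictures did not change. The button stayed down, and the grey case and both green cases were still shut. The contact force read about zero, with the robot clear of everything.
- **What disagreed:**
    - The reported TCP height did not match the pictures or the contact. The fingertip stopped on the lid (56 mm) while the state read 17.6 mm, so the reading was about 38 mm too low. I went by the pictures and the force instead.
    - Triangulated case heights came out about 3 mm lower than the text gives, slightly more than the stated calibration tolerance of about 2 mm.

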